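Load the long clamp block into the corner of the tilted gluing plate

TASK

Load the long aluminium clamp block (the one with two screws) on the tilted gluing plate, its long side parallel to the plate's front fence: set it down near the middle of the plate, well short of the fences, and let go, so that it slides down by itself until it rests against both fences in the low corner. Do not drop it from a height or push it home, and leave the short clamp block where it is.

Things in the scene. Friction and masses are not known exactly. Their poses are not given: they have to be found in the camera images.
- long_block: The block to load: plain aluminium clamp block, 44 mm (its x) by 84 mm (its y) by 30 mm high, about 0.3 kg, lying flat on the black bench mat (4 mm thick), with a dark slit line along y and two dark socket screw heads on top (13 mm wide, 4.5 mm proud, 7 mm to -x of the middle, 27 mm either side of it along y). Origin: centre of its underside; z up.
- short_block: A similar plain aluminium clamp block that is not wanted: 44 mm (its x) by 46 mm (its y) by 30 mm high, on the same mat, with only one screw head on top. Must stay where it is. Origin: centre of its underside; z up.
- middle (a point): Centre of the upper face of the tilted plate (170 mm along x, 190 mm along y) of a fixed gluing stand. Axes: z square to the face, x and y along its edges. Tilted 22 degrees, the corner at -x, -y lowest; face 18 mm (low corner) to 114 mm (high corner) over the bench. Grey, slippery: a metal block let go anywhere on it slides into the low corner by itself. The stand is as wide as the plate.
- home (a point): Where the centre of the long block's underside lies when seated: on the plate's face, 53 mm to -x and 43 mm to -y of point middle, same axes. Two dark steel fences, 10 mm thick and 14 mm high above the face, stand along the plate's low edges: the front fence runs along y, inner face 22 mm to -x of this point; the side fence runs along x, inner face 42 mm to -y of it.
Things that resemble listed ones, but are neither listed nor needed, are in the scene too. What is shaped like the long_block but orange is not meant.

How it is judged:
By the outcome, as a careful person would: the job done as asked, in the order asked, and still so for the second after the job is handed in, with the robot touching nothing.
It also fails if it takes over 38 s, if anything falls off the work surface, if the arm or the gripper's body presses on something with over 40 N, if the wrist force passes 120 N, or if a joint passes its speed limit or range.

ROBOT

A 6-joint arm with a two-finger parallel gripper is mounted at the origin on a cart in front of the work surface, level with it; the furniture and walls round the work are solid. World frame = base frame: x ahead of the robot, y to its left, z up, the work surface at z = 0. Lengths are in mm, angles in rad, forces in N, time in s.
With the tool pointing down it reaches from about 325 to 900 mm from the base axis. Payload 3.5 kg.
Tool frame: the origin (TCP) lies between the finger pads; the fingertips stand 25 mm ahead of it and the grasp point (between the pads) lies 6 mm ahead of it; z points along the fingers, y is the line along which they close (so a half turn about z gives the same grasp; the last joint's range is limited). The gripper opens to 85 mm and grips with 20 to 120 N. Pads are 22 mm wide; open, the fingers measure 114 mm over their backs; the gripper's body (76 mm by 85 mm) begins 54 mm behind the grasp point. The pads swing forward as they close: fully open they stand 13 mm farther back than shut.
Start: joints at [1.184, 0.276, -0.026, 1.268, 0, 1.467], TCP at [175.01, 599.995, 256.313] pointing down, gripper open.
Joint ranges: [-3.12, 3.12], [-0.85, 1.88], [-1.08, 1.24], [-1.95, 2.15], [-1.57, 1.53], [-3.14, 3.14]. Speed limits (rad/s): [2.57, 2.57, 3.14, 3.14, 3.14, 3.14].

INTERFACE

Orientations are given as a 3x3 rotation matrix whose columns are the frame's x, y, z axes.
In Python, from station import get_obs, read_camera, close_job gives the robot as it stands.
- The arm moves only by the shell command python3 -m handwheel 'ROWS' [OPENING] [FORCE]. ROWS is JSON, a list of rows, each a list of 4 numbers: the shift along the tool's x, y, z as a fraction of full scale, then the turn about the tool's z as a fraction of full scale. In form: [[x, y, z, turn], ...]. A call has 1 to 8 rows; each row shifts and turns the commanded pose from where the row before left it, along the tool's axes as they then stand; what a row does not reach is not made up. Full scale, the value 1, is 0.8 m for a shift and 30 degrees for a turn. A row lasts 1/10 s, in which the tool goes at most 50 mm and 8.59 degrees, less where a joint would pass 70% of its speed; a pose out of reach is approached as far as the arm can. A call with a number of a shift or a turn outside -1 to 1 is refused whole. A call with a gripper value outside its range is refused whole. OPENING is the opening in per cent of the stroke, from 0 (shut) to 100 (fully open), set as the call begins (- or left out, the last holds). The fingers move at their own pace and stop on an object; FORCE is the grip in N (left out, the last holds). Time passes only in rows, so rows that do not move let the fingers close. It gives the time, the measured TCP pose, the force, the opening and the grip force at its end, in the units of the state.
- get_obs(): the state, without advancing time (a new reading comes with each control period).
- read_camera(name): name is "scene" or "top"; returns a dict with "frame" (420x560x3 uint8, red, green, blue), "K" (3x3 intrinsics, pixels), "k1" (the pictures are not rectified: a ray, as slopes to the right and down, at radius r is drawn at 1 + k1 r^2 times it, then the intrinsics apply), "world_to_cam" (4x4, takes a point from world to camera coordinates). Camera axes: x right, y down, z forward; pixel columns grow to the right and rows downward; lengths in mm; the calibration is good to about 2 mm. A picture is of the moment at which its call begins. There is no depth.
- close_job(): hands the job in; it is judged then, once.
The state is a dict: "time_s": time; "joints": joint angles; "joint_vel": joint speeds; "tau": joint torques, N m; "tool_pos": TCP position; "tcp_rot": TCP orientation; "ft_force": force on the tool from outside, world axes, zero at the start; "wrist_torque": the same for the moment, N m; "opening": opening from 0.0 (shut) to 1.0 (fully open); "finger_force": force on a finger pad.
Only numpy, scipy, OpenCV 4.12 (cv2) and the standard library are available. Lean on these libraries where they do the work, as an engineer would, in place of code of your own. Each camera call takes 0.05 s, during which the arm holds its last target. There are 200 camera calls.

## Working session

There is one attempt and no reset: what is moved stays moved. The work goes in short steps, Python scripts to look and compute and a shell command to move; the robot and the scene stay as the last step left them, time stands still between calls to the robot, and variables do not carry over. Pictures are saved under pics/ and viewed, at most 10 in all, crops included, and the job is handed in when it is done.

```bash
mkdir -p pics
python3 - <<'E'
from station import get_obs, read_camera
import cv2, numpy as np
np.set_printoptions(precision=4,suppress=True)
o=get_obs(); print(o['time_s'],o['tool_pos'],o['tcp_rot'],o['opening'])
for n in('scene','top'):
    c=read_camera(n); cv2.imwrite(f'pics/{n}0.png',c['frame'][:,:,::-1]); np.savez(f'pics/{n}0.npz',**c)
    print(n,c['K'],c['k1'],c['world_to_cam'])
E
```

```text
0.0 [174.7418 599.324  255.1517] [[-0.96    0.28   -0.0009]
 [ 0.28    0.96   -0.0021]
 [ 0.0003 -0.0022 -1.    ]] 0.999628284846538
scene [[416.5793   0.     284.0775]
 [  0.     416.5793 210.9646]
 [  0.       0.       1.    ]] -0.06347827912803257 [[   0.646    -0.7633   -0.0063 -369.6061]
 [  -0.5668   -0.4742   -0.6737  373.633 ]
 [   0.5113    0.4388   -0.739   728.193 ]
 [   0.        0.        0.        1.    ]]
top [[534.8669   0.     287.5631]
 [  0.     534.8669 219.3473]
 [  0.       0.       1.    ]] -0.19683070325260424 [[   0.0187   -0.9998    0.0098  -15.4705]
 [  -0.9869   -0.0201   -0.1599  571.2995]
 [   0.1601   -0.0067   -0.9871 1370.9263]
 [   0.        0.        0.        1.    ]]
```

View pics/scene0.png

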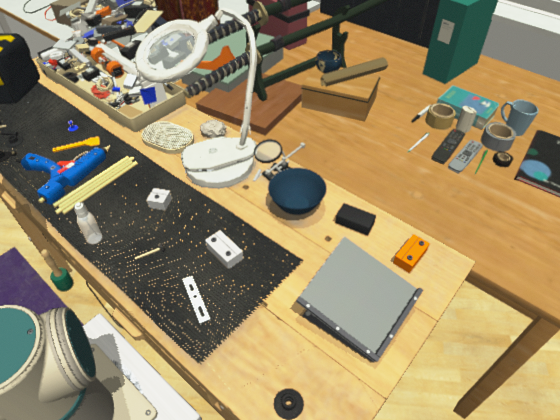

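View pics/top0.png

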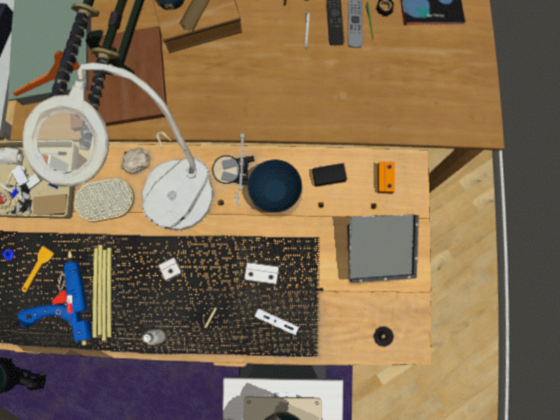

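The scene view shows the long two-screw block at about (224,248), the short block at (160,199) and the plate at (360,296), with fences on its lower-left and lower-right edges. The top view shows the long block at (262,273), the short block at (170,268) and the plate at (382,247), with its low corner at lower right. Next I'll zoom in to pick points.

```bash
cat > h.py <<'E'
import numpy as np, cv2
def ray(c,p):
    K=c['K']; d=np.array([float(c['k1']),0,0,0,0])
    p=np.array(p,float).reshape(1,1,2)
    # forward model: drawn = s*(1+k1 r^2)
    n=cv2.undistortPoints(p,K,d,None,None,None)[0,0] if False else cv2.undistortPointsIter(p,K,d,None,None,(3,50,1e-9))[0,0]
    W=c['world_to_cam']; R=W[:3,:3]; o=-R.T@W[:3,3]
    v=R.T@np.array([n[0],n[1],1]); return o,v/np.linalg.norm(v)
def tri(c1,p1,c2,p2):
    o1,v1=ray(c1,p1); o2,v2=ray(c2,p2)
    s=np.linalg.lstsq(np.c_[v1,-v2],o2-o1,rcond=None)[0]
    a=o1+s[0]*v1; b=o2+s[1]*v2; return (a+b)/2, np.linalg.norm(a-b)
def onz(c,p,z):
    o,v=ray(c,p); return o+v*(z-o[2])/v[2]
def proj(c,P):
    W=c['world_to_cam']; r=cv2.Rodrigues(W[:3,:3])[0]
    return cv2.projectPoints(np.array(P,float).reshape(-1,1,3),r,W[:3,3],c['K'],np.array([float(c['k1']),0,0,0]))[0][:,0]
E
python3 - <<'E'
import numpy as np,cv2
from h import *
T=dict(np.load('pics/top0.npz'));S=dict(np.load('pics/scene0.npz'))
print(onz(T,(262,273),34),onz(S,(224,245),34))
def crop(c,x,y,w,h,k):
    i=cv2.resize(c['frame'][y:y+h,x:x+w,::-1],None,fx=k,fy=k,interpolation=cv2.INTER_CUBIC)
    for u in range(0,w,10): cv2.putText(i,str(x+u),(u*k,8),0,.3,(0,255,255),1); cv2.line(i,(u*k,10),(u*k,14),(0,255,255),1)
    for v in range(0,h,10): cv2.putText(i,str(y+v),(0,v*k+4),0,.3,(0,255,0),1)
    return i
o=np.zeros((600,800,3),np.uint8)
for im,(X,Y) in ((crop(T,240,255,50,37,7),(0,0)),(crop(S,195,220,56,52,5),(0,270)),(crop(T,340,205,85,80,3),(360,0)),(crop(S,290,230,140,130,3),(360,245))):
    im=im[:600-Y,:800-X]
    o[Y:Y+im.shape[0],X:X+im.shape[1]]=im
cv2.imwrite('pics/crops.png',o)
for n,c,(x,y,w,h) in (('T',T,(244,260,36,26)),('S',S,(203,227,42,42))):
    g=cv2.cvtColor(c['frame'],cv2.COLOR_RGB2GRAY)[y:y+h,x:x+w]
    k=4; G=cv2.resize(g,None,fx=k,fy=k,interpolation=cv2.INTER_CUBIC)
    m=(G>140).astype(np.uint8); cs,hi=cv2.findContours(m,cv2.RETR_CCOMP,cv2.CHAIN_APPROX_NONE)
    for q,hh in zip(cs,hi[0]):
        a=cv2.contourArea(q)
        if a>40: (cx,cy),s,an=cv2.minAreaRect(q); print(n,'hole' if hh[3]>=0 else 'out',a/16,((cx+.5)/k-.5+x,(cy+.5)/k-.5+y),np.array(s)/k,an)
E
```

```text
[428.91725099  60.25445693  34.        ] [431.2029835   60.23098903  34.        ]
T out 537.375 (261.2154769897461, 272.6506452560425) [32.46007538 17.63694   ] 8.392925262451172
T hole 15.8125 (270.50000381469727, 276.62500190734863) [4.41941738 4.41941738] 45.0
T hole 15.1875 (250.375, 273.75) [4.5  4.25] 0.0
S out 4.75 (229.13602828979492, 265.7316131591797) [3.64434505 2.82972646] 30.963756561279297
S out 622.125 (224.63431549072266, 247.41456985473633) [40.48044586 20.45334625] 41.76029968261719
S hole 18.125 (227.75000190734863, 253.125) [4.7729702 4.7729702] 45.0
S hole 17.53125 (213.31250095367432, 239.31250095367432) [4.41941738 4.94974709] 45.0
```

View pics/crops.png

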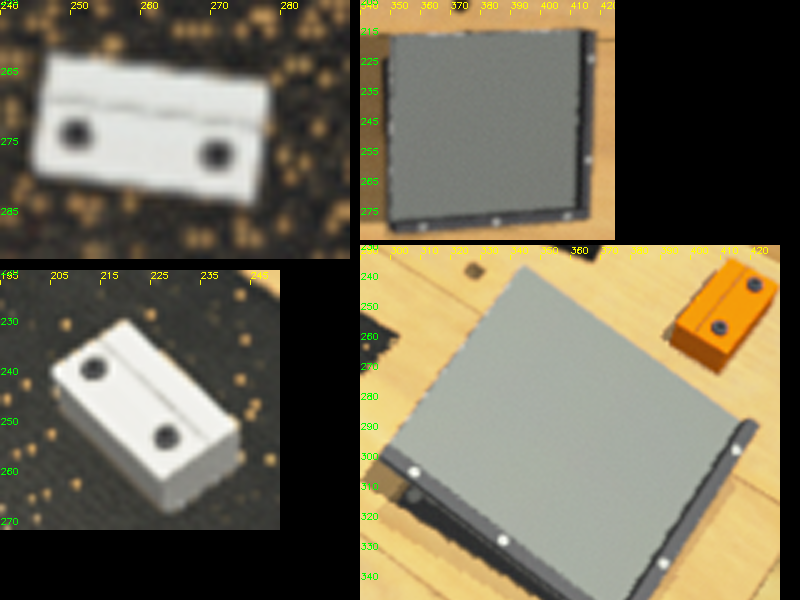

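The zoom shows the block's screws at top (250.4,273.8) and (270.5,276.6), and at scene (213.3,239.3) and (227.8,253.1). On the plate it shows the fence screws and the high corner, at top (350.3,217) and scene (345,237). Next I'll triangulate these.

Run:
```python
import numpy as np
from h import *
np.set_printoptions(precision=2,suppress=True)
T=dict(np.load('pics/top0.npz'));S=dict(np.load('pics/scene0.npz'))
P={}
for n,a,b in (('scrL',(250.4,273.75),(213.3,239.3)),('scrR',(270.5,276.6),(227.75,253.1)),
 ('hi',(350.3,217),(345,237)),('f1',(361,280.3),(308,305.7)),('f2',(385.3,278.7),(337.7,328.7)),('s1',(417,224.7),(415.3,298.3)),('s2',(416,258.3),(391.3,336)),
 ('nl',(350,278.3),(298.3,299)),('fr',(413.3,215),(416,290))):
    P[n],e=tri(T,a,S,b); print(n,P[n],'gap %.1f'%e)
d=P['scrL']-P['scrR']; yaw=np.arctan2(-d[0],d[1]); print('screw dist',np.linalg.norm(d),'yaw',np.degrees(yaw))
c=(P['scrL']+P['scrR'])/2+7*np.array([np.cos(yaw),np.sin(yaw),0]); print('block centre',c)
# plate frame from fence screws
ey=P['f1']-P['f2']; ey/=np.linalg.norm(ey); ex=P['s1']-P['s2']; ex/=np.linalg.norm(ex)
print('ex',ex,'ey',ey,'dot',ex@ey)
ex=P['hi']-P['nl'];ey2=P['hi']-P['fr'];print(np.linalg.norm(ex),np.linalg.norm(ey2),ex/np.linalg.norm(ex),ey2/np.linalg.norm(ey2))
# nominal: slopes with tilt 22 along which horizontal direction; fit rigid pose to hi + screw lines
from scipy.optimize import least_squares
from scipy.spatial.transform import Rotation as Ro
def fr(q):
    R=Ro.from_rotvec(q[3:]).as_matrix(); return R,q[:3]
def res(q):
    R,t=fr(q); L=lambda n:R.T@(P[n]-t); h=L('hi')-[85,95,0]; r=list(h)
    for n in('f1','f2'): l=L(n); r+= [l[0]+80,l[2]-14]
    for n in('s1','s2'): l=L(n); r+= [l[1]+90,l[2]-14]
    return np.array(r)
s=least_squares(res,np.r_[640,-130,66,-.3,.25,0]); R,t=fr(s.x)
print('middle',t,'\n',R,'\nres',s.fun,'tilt',np.degrees(np.arccos(R[2,2])),'yaw of ey',np.degrees(np.arctan2(-R[0,1],R[1,1])))
z=lambda x,y:(R@[x,y,0]+t)[2]; print('lo/hi corner z',z(-85,-95),z(85,95))
```

```text
scrL [426.34  90.66  34.89] gap 0.3
scrR [420.22  37.43  34.03] gap 0.8
hi [ 572.14 -164.87  108.09] gap 4.1
f1 [ 412.36 -195.72   75.15] gap 0.5
f2 [ 418.5  -262.95   55.82] gap 1.3
s1 [ 560.57 -346.11   72.14] gap 2.2
s2 [ 474.14 -348.05   48.49] gap 2.6
nl [ 417.42 -168.43   63.84] gap 0.2
fr [ 587.22 -337.93   61.23] gap 1.1
screw dist 53.580588970339264 yaw -6.560671011925909
block centre [430.23  63.25  34.46]
ex [0.96 0.02 0.26] ey [-0.09  0.96  0.28] dot 0.0088805169071448
160.97000880345396 179.918116744872 [0.96 0.02 0.27] [-0.08  0.96  0.26]
middle [ 498.43 -257.25   64.49] 
 [[ 0.97 -0.08 -0.24]
 [ 0.02  0.97 -0.25]
 [ 0.25  0.24  0.94]] 
res [-0.99 -1.14 -0.36  0.58  1.27  0.41 -1.33  0.84  0.58  0.3  -0.15] tilt 20.491505100681266 yaw of ey 4.786212407758197
lo/hi corner z 20.02607102677785 108.95481590364332
```

```bash
python3 -m handwheel '[[0,0,0,0.27],[0,0,0,0.27],[0,0,0,0.27],[0,0,0,0.27],[0,0,0,0.27],[0,0,0,0.27],[0,0,0,0.27],[0,0,0,0.27]]' 100
python3 -m handwheel '[[0,0,0,0.27],[0,0,0,0.25],[-0.045,0.028,0,0],[-0.045,0.028,0,0],[-0.045,0.028,0,0],[-0.045,0.028,0,0],[-0.045,0.028,0,0],[-0.045,0.028,0,0]]'
python3 -m handwheel '[[-0.045,0.028,0,0],[-0.045,0.028,0,0],[-0.045,0.028,0,0],[-0.045,0.028,0,0],[-0.045,0.028,0,0],[-0.045,0.028,0,0],[-0.045,0.028,0,0],[-0.045,0.028,0,0]]'
python3 - <<'E'
from station import get_obs
o=get_obs();print(o['joints'],o['tcp_rot'],o['tool_pos'])
E
```

```text
time_s: 0.9
tool_pos: [174.9, 599.6, 255.6]
tcp_rot: [[-0.15, 0.989, -0.0], [0.989, 0.15, -0.001], [-0.001, -0.001, -1.0]]
ft_force: [0.2, -0.1, 0.1]
opening: 0.999
finger_force: 0.0
time_s: 1.7
tool_pos: [283.5, 368.1, 255.9]
tcp_rot: [[0.115, 0.993, -0.0], [0.993, -0.115, -0.001], [-0.001, -0.0, -1.0]]
ft_force: [0.8, 1.2, 0.8]
opening: 1.004
finger_force: 0.0
time_s: 2.5
tool_pos: [428.1, 61.3, 256.1]
tcp_rot: [[0.116, 0.993, -0.0], [0.993, -0.116, 0.0], [0.0, -0.0, -1.0]]
ft_force: [-0.3, 0.2, 0.0]
opening: 0.998
finger_force: 0.0
[-7.56767840e-03 -7.00954628e-02 -4.14901692e-01  1.22622922e+00
  1.74136961e-04  1.67969324e+00] [[ 1.16201522e-01  9.93225629e-01 -2.37795557e-04]
 [ 9.93225646e-01 -1.16201482e-01  1.75941541e-04]
 [ 1.47117452e-04 -2.56629321e-04 -9.99999956e-01]] [428.08733479  61.30851446 256.0674523 ]
```

```bash
python3 -m handwheel '[[0.003,0.0025,0.05,0],[0,0,0.06,0],[0,0,0.05,0],[0,0,0.03,0],[0,0,0,0]]'
python3 - <<'E'
from station import read_camera
import cv2,numpy as np
o=[]
for n,(x,y,w,h) in(('scene',(150,160,140,130)),('top',(200,215,120,110))):
    c=read_camera(n); o.append(cv2.resize(c['frame'][y:y+h,x:x+w,::-1],(400,400),interpolation=cv2.INTER_CUBIC))
cv2.imwrite('pics/near.png',np.hstack(o))
E
```

```text
time_s: 3.0
tool_pos: [426.0, 65.0, 100.5]
tcp_rot: [[0.116, 0.993, -0.009], [0.993, -0.116, -0.0], [-0.001, -0.009, -1.0]]
ft_force: [-0.8, -0.3, 0.5]
opening: 1.005
finger_force: 0.0
```

View pics/near.png

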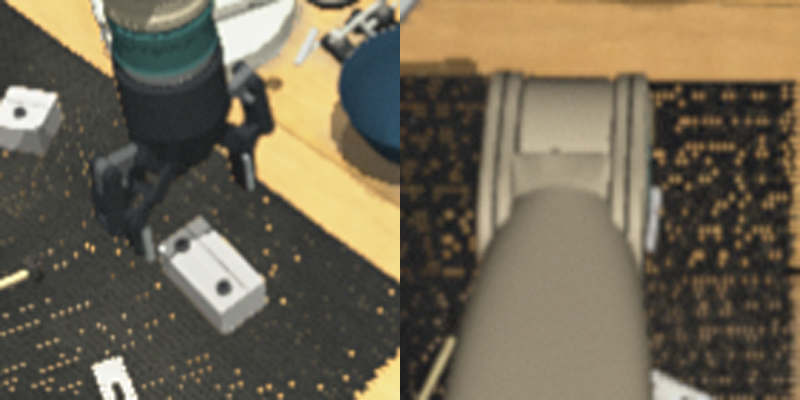

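The left crop shows the open fingers straddling the long block across its 44 mm side, centred between the two screws. The short block is clear, and the top view is blocked by the arm. Descending now.

```bash
python3 -m handwheel '[[-0.001,0.002,0.03,0],[0,0,0.03,0],[0,0,0.017,0],[0,0,0,0],[0,0,0,0]]'
```

```text
time_s: 3.6
tool_pos: [433.5, 64.3, 44.3]
tcp_rot: [[0.116, 0.993, 0.003], [0.993, -0.116, 0.0], [0.0, 0.003, -1.0]]
ft_force: [0.7, 0.6, -0.0]
opening: 0.998
finger_force: 0.0
```

```bash
python3 -m handwheel '[[0,-0.003,0.007,0],[0,0,0,0],[0,0,0,0]]'; python3 -m handwheel '[[0,0,0,0],[0,0,0,0],[0,0,0,0],[0,0,0,0],[0,0,0,0],[0,0,0,0]]' 0 35
```

```text
time_s: 3.9
tool_pos: [429.7, 64.5, 37.6]
tcp_rot: [[0.116, 0.993, 0.001], [0.993, -0.116, -0.0], [0.0, 0.001, -1.0]]
ft_force: [0.3, 0.2, 0.0]
opening: 1.001
finger_force: 0.0
time_s: 4.5
tool_pos: [430.0, 64.4, 37.5]
tcp_rot: [[0.116, 0.993, 0.001], [0.993, -0.116, -0.0], [0.0, 0.001, -1.0]]
ft_force: [-0.0, 0.2, 3.3]
opening: 0.506
finger_force: 37.0
```

```bash
python3 -m handwheel '[[0,0,-0.02,0],[0,0,-0.05,0],[0,0,-0.055,0],[0,0,-0.055,0],[0,0,-0.04,0],[0,0,-0.02,-0.17],[0,0,0,-0.17],[0,0,0,0]]'
python3 -m handwheel '[[-0.04,0.0065,0,0],[-0.05,0.008,0,0],[-0.052,0.0085,0,0],[-0.052,0.0085,0,0],[-0.052,0.0085,0,0],[-0.052,0.0085,0,0],[-0.05,0.008,0,0],[-0.04,0.0065,0,0]]'
python3 -m handwheel '[[0,0,0,0],[0,0,0,0],[0,0,0,0]]'
```

```text
time_s: 5.3
tool_pos: [428.9, 64.5, 228.9]
tcp_rot: [[-0.062, 0.998, -0.001], [0.998, 0.062, 0.0], [0.0, -0.001, -1.0]]
ft_force: [-0.1, -0.5, -2.5]
opening: 0.507
finger_force: 36.8
time_s: 6.1
tool_pos: [498.1, -244.0, 227.2]
tcp_rot: [[-0.058, 0.998, -0.003], [0.998, 0.058, 0.002], [0.002, -0.003, -1.0]]
ft_force: [-0.5, 0.9, -1.0]
opening: 0.507
finger_force: 36.8
time_s: 6.4
tool_pos: [497.8, -241.0, 227.8]
tcp_rot: [[-0.061, 0.998, -0.003], [0.998, 0.061, 0.002], [0.002, -0.003, -1.0]]
ft_force: [0.6, -1.0, -3.3]
opening: 0.508
finger_force: 36.8
```

```bash
python3 -m handwheel '[[-0.011,0.002,0.02,0],[0,0,0.04,0],[0,0,0.04,0],[0,0,0.025,0],[0,0,0,0],[0,0,0,0],[0,0,0,0]]'
python3 - <<'E'
from station import read_camera
import cv2,numpy as np
o=[]
for n,(x,y,w,h) in(('scene',(270,190,180,180)),('top',(320,180,120,120))):
    c=read_camera(n); o.append(cv2.resize(c['frame'][y:y+h,x:x+w,::-1],(400,400),interpolation=cv2.INTER_CUBIC))
cv2.imwrite('pics/over.png',np.hstack(o))
E
```

```text
time_s: 7.1
tool_pos: [502.1, -251.1, 130.8]
tcp_rot: [[-0.062, 0.998, 0.002], [0.998, 0.062, -0.002], [-0.002, 0.002, -1.0]]
ft_force: [-0.1, 0.3, -2.1]
opening: 0.506
finger_force: 36.7
```

View pics/over.png

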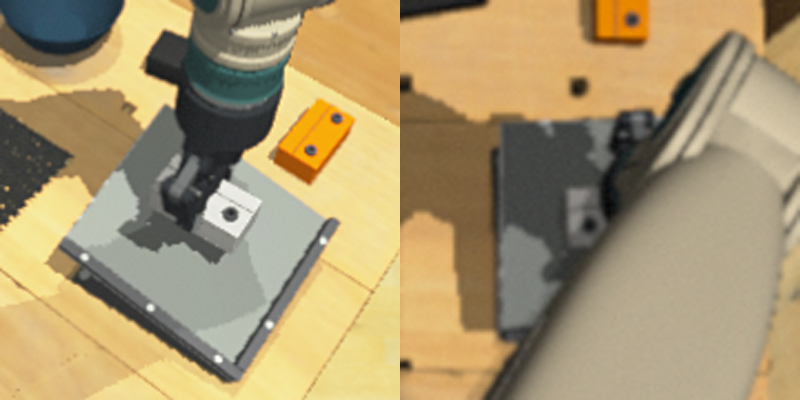

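The block is held level over the middle of the plate, with its long side along the front fence and well clear of both fences. I'll lower it gently with a light grip and watch the force.

```bash
python3 -m handwheel '[[0,0,0.005,0],[0,0,0.005,0],[0,0,0,0],[0,0,0,0]]' - 20
python3 -m handwheel '[[0,0,0.003,0],[0,0,0,0],[0,0,0,0]]'
python3 -m handwheel '[[0,0,0.003,0],[0,0,0,0],[0,0,0,0]]'
```

```text
time_s: 7.6
tool_pos: [500.7, -250.8, 120.8]
tcp_rot: [[-0.062, 0.998, -0.001], [0.998, 0.062, 0.0], [0.0, -0.001, -1.0]]
ft_force: [-0.1, -0.1, -2.1]
opening: 0.504
finger_force: 36.8
time_s: 7.9
tool_pos: [501.0, -250.9, 118.6]
tcp_rot: [[-0.062, 0.998, -0.0], [0.998, 0.062, 0.0], [0.0, -0.0, -1.0]]
ft_force: [-0.4, 1.1, -1.9]
opening: 0.504
finger_force: 36.8
time_s: 8.2
tool_pos: [501.4, -251.5, 117.2]
tcp_rot: [[-0.062, 0.998, 0.001], [0.998, 0.062, -0.001], [-0.001, 0.001, -1.0]]
ft_force: [-1.5, -0.8, 3.7]
opening: 0.504
finger_force: 37.5
```

```bash
python3 -m handwheel '[[0,0,0.003,0],[0,0,0,0],[0,0,0,0]]' 0 20
python3 -m handwheel '[[0,0,0.003,0],[0,0,0,0],[0,0,0,0]]'
python3 -m handwheel '[[0,0,0.003,0],[0,0,0,0],[0,0,0,0]]'
```

```text
time_s: 8.5
tool_pos: [501.5, -252.3, 115.3]
tcp_rot: [[-0.061, 0.998, 0.001], [0.998, 0.061, -0.003], [-0.003, 0.001, -1.0]]
ft_force: [-4.1, -2.3, 6.7]
opening: 0.508
finger_force: 38.2
time_s: 8.8
tool_pos: [501.5, -253.1, 113.3]
tcp_rot: [[-0.061, 0.998, 0.001], [0.998, 0.061, -0.005], [-0.005, 0.001, -1.0]]
ft_force: [-4.4, -4.6, 8.2]
opening: 0.507
finger_force: 38.7
time_s: 9.1
tool_pos: [501.9, -253.8, 111.2]
tcp_rot: [[-0.061, 0.998, 0.001], [0.998, 0.061, -0.006], [-0.006, 0.001, -1.0]]
ft_force: [-4.0, -5.6, 7.6]
opening: 0.508
finger_force: 39.1
```

```bash
python3 -m handwheel '[[0,0,0.003,0],[0,0,0,0],[0,0,0,0]]'
python3 -m handwheel '[[0,0,0.002,0],[0,0,0,0],[0,0,0,0]]'
```

```text
time_s: 9.4
tool_pos: [502.2, -254.1, 109.1]
tcp_rot: [[-0.06, 0.998, 0.002], [0.998, 0.06, -0.007], [-0.007, 0.002, -1.0]]
ft_force: [-4.5, -6.5, 8.6]
opening: 0.505
finger_force: 39.6
time_s: 9.7
tool_pos: [502.4, -254.4, 107.6]
tcp_rot: [[-0.06, 0.998, 0.002], [0.998, 0.06, -0.008], [-0.008, 0.002, -1.0]]
ft_force: [-4.3, -5.6, 9.3]
opening: 0.506
finger_force: 40.1
```

```bash
python3 -m handwheel '[[0,0,0.002,0],[0,0,0,0],[0,0,0,0]]'
python3 - <<'E'
from station import read_camera
import cv2
c=read_camera('scene');cv2.imwrite('pics/set.png',cv2.resize(c['frame'][200:360,280:440,::-1],(560,560),interpolation=cv2.INTER_CUBIC))
E
```

```text
time_s: 10.0
tool_pos: [502.5, -254.7, 106.3]
tcp_rot: [[-0.06, 0.998, 0.003], [0.998, 0.06, -0.008], [-0.008, 0.002, -1.0]]
ft_force: [-5.1, -7.5, 10.3]
opening: 0.509
finger_force: 40.5
```

View pics/set.png

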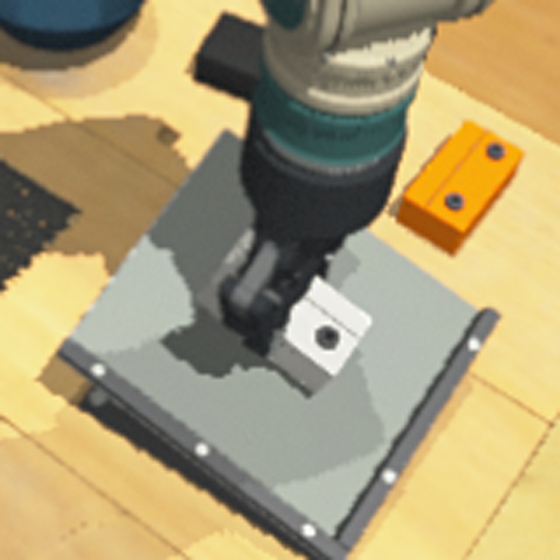

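The block has pivoted to lie nearly along the plate, in the middle and well short of the fences. Now I'll let go and rise.

```bash
python3 -m handwheel '[[0,0,0,0],[0,0,-0.01,0],[0,0,-0.03,0],[0,0,-0.05,0],[0,0,-0.05,0],[0,0,-0.04,0]]' 100
python3 -m handwheel '[[0.04,0,-0.02,0],[0.05,0,0,0],[0.05,0,0,0],[0.05,0,0,0],[0.05,0,0,0],[0.04,0,0,0],[0,0,0,0],[0,0,0,0]]'
python3 - <<'E'
from station import read_camera
import cv2,numpy as np
o=[]
for n,(x,y,w,h) in(('scene',(290,220,140,140)),('top',(335,200,95,95))):
    c=read_camera(n); np.savez(f'pics/{n}1.npz',**c); o.append(cv2.resize(c['frame'][y:y+h,x:x+w,::-1],(400,400),interpolation=cv2.INTER_CUBIC))
cv2.imwrite('pics/rel.png',np.hstack(o))
E
```

```text
time_s: 10.65
tool_pos: [501.4, -250.5, 249.8]
tcp_rot: [[-0.062, 0.998, 0.002], [0.998, 0.062, -0.0], [-0.0, 0.002, -1.0]]
ft_force: [0.7, -0.3, 0.1]
opening: 0.999
finger_force: 0.0
time_s: 11.45
tool_pos: [487.0, -26.6, 263.5]
tcp_rot: [[-0.064, 0.998, -0.0], [0.998, 0.064, -0.0], [-0.0, -0.0, -1.0]]
ft_force: [-0.4, -0.0, 0.1]
opening: 0.996
finger_force: 0.0
```

View pics/rel.png

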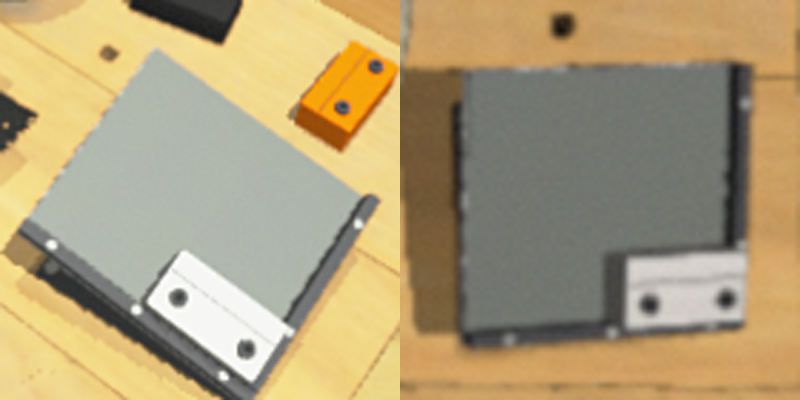

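The block lies in the low corner against both fences, long side along the front fence. In the left crop its screws are at (178,298) and (246,348). I'll check with a measurement that it is home and has stopped moving.

```bash
python3 -m handwheel '[[0,0,0,0],[0,0,0,0],[0,0,0,0],[0,0,0,0],[0,0,0,0]]' | head -2
python3 - <<'E'
from station import read_camera
from h import *
np.set_printoptions(precision=1,suppress=True)
C={}
for n,(x,y,w,h) in (('scene',(290,220,140,140)),('top',(335,200,95,95))):
    c=read_camera(n); C[n]=c; a=np.load(f'pics/{n}1.npz')['frame'].astype(int)
    print(n,'change',np.abs(c['frame'].astype(int)-a)[y:y+h,x:x+w].max())
px=lambda u,v:(290+u*.35-.3,220+v*.35-.3); pt=lambda u,v:(335+(u-400)*.2375-.4,200+v*.2375-.4)
A,e1=tri(C['top'],pt(649,303),C['scene'],px(178,298)); B,e2=tri(C['top'],pt(726,299),C['scene'],px(246,348))
q=np.r_[0,0,0]
t=np.array([498.4,-257.3,64.5]);R=np.array([[.97,-.08,-.24],[.02,.97,-.25],[.25,.24,.94]])
for p in(A,B,(A+B)/2): print('plate coords',R.T@(p-t),e1,e2)
print('expected screws x -60, y -16/-70, z 34.5')
T,S=np.load('pics/top0.npz'),C['top']
print('short block change',np.abs(T['frame'].astype(int)-S['frame'].astype(int))[255:282,155:185].mean())
E
```

```text
time_s: 12.05
tool_pos: [487.2, -27.6, 263.5]
scene change 20
top change 24
plate coords [-59.  -17.   28.2] 0.5690454280933983 1.2950982973579668
plate coords [-59.  -69.9  29.8] 0.5690454280933983 1.2950982973579668
plate coords [-59.  -43.4  29. ] 0.5690454280933983 1.2950982973579668
expected screws x -60, y -16/-70, z 34.5
short block change 8.379012345679012
```

Run:
```python
from station import close_job
import numpy as np,cv2
for n in('scene','top'):
    a=[np.load(f'pics/{n}{i}.npz')['frame'] for i in(0,1)]
    x,y,w,h=(140,180,40,40) if n=='scene' else (155,255,30,27)
    for f in a:
        m=(cv2.cvtColor(f,7)[y:y+h,x:x+w]>150).astype(np.uint8); k=cv2.moments(m,True); print(n,k['m00'],k['m10']/k['m00'],k['m01']/k['m00'])
print(close_job())
```

```text
scene 236.0 18.483050847457626 15.372881355932204
scene 248.0 17.887096774193548 15.431451612903226
top 269.0 14.096654275092936 13.33457249070632
top 255.0 14.113725490196078 13.145098039215686
the job is handed in; nothing more can be done
None
```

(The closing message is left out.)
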